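Load a test coupon under a spring clip

TASK

Load the brass test coupon into the jig without gripping it: with one fingertip press the jig's yellow bar down and keep it down so that the spring clip stays open, and meanwhile push the coupon along its channel with the other fingertip, under the raised clip, until it is fully home against the red end stop. Then let the bar come up so that the clip closes on the coupon. Never pinch or lift the coupon, and leave the other things on the table alone.

Things in the scene. Friction and masses are not known exactly. Their poses are not given: they have to be found in the camera images.
- jig: Fixed aluminium jig, 210 x 130 mm (x, y), plate 10 mm thick; origin at the centre of its underside, on the table. +x: along the channel towards the red end stop (away from the robot, give or take yaw); +y: towards the yellow bar. The clip's hinge line runs along x at y = +2 mm, 40 mm above the table; its posts at x = -98 and +58 mm, 46 mm high, are the tallest part between channel and bar.
- clip (a joint): Spring clip, a seesaw about the hinge line: 0 = released (foot 3 mm over the channel floor), 0.40 rad = bar fully down on a hard stop (foot 17 mm over the floor). The foot clears the coupon above about 0.22 rad and rests on it at about 0.20 rad once it lies beneath. The spring closes it; holding the bar fully down takes about 6 N at its middle, 10 N near its inner edge.
- press_bar (a point): Centre of the top of the yellow press bar, which moves with the clip: 117 mm long (jig x = -100 to +17 mm), 36 mm wide. Released it slopes up to +y at 0.40 rad, centre 41 mm and outer edge 48 mm above the table. Fully down it is level, top 26 mm above the table, from jig y = +20 to +56 mm, its middle 70 mm from the channel's middle. A fingertip can slide along it in x while pressing.
- mouth (a point): Middle of the channel floor at its open -x end (fixed to the jig at x = -103, y = -32, z = 20 mm). The dark channel runs along x from here to the stop, floor 20 mm above the table, between rails 29 mm apart whose tops are 24 mm above the table.
- jaw (a point): Point on the channel floor (jig x = +37, y = -32, z = 20 mm) over which the clip's rubber foot hangs. The foot is 12 mm wide, and with the 16 mm wide steel jaw arm spans jig x = 29 to 45 mm; it blocks the channel while the clip is released.
- stop (a point): Foot of the red stop's face, in the middle of the channel, on its floor (fixed to the jig at x = +67, y = -32, z = 20 mm). The stop's top is 34 mm above the table.
- coupon: Loose brass dog-bone test coupon, 60 x 26 x 10 mm (x, y, z), 70 to 140 g, ends 18 mm long at full width, waist 16 mm wide; origin at the centre of its underside. It starts flat in the channel, long axis along it, its front end 14 to 40 mm before the jaw's middle. Fully home, its origin is at jig x = +37 mm.
- spare_coupon: Copper-coloured dog-bone coupon of the same size lying on the table; leave alone. Origin at the centre of its underside.
- actuator: Black cylindrical linear actuator with steel eye ends, 164 mm long (its x), 50 mm wide, 48 mm high, lying on its feet; leave alone. Origin at the centre of its underside.
- tape_roll: Yellow ring-shaped tape roll, 72 mm across, 19 mm high, lying flat; leave alone. Origin at the centre of its underside.
Not all that is in view belongs to the job. There is more than one size of the jig; the one meant has the size given above.

How it is judged:
By the outcome, as a careful person would: the job done as asked, in the order asked, and still so for the second after the job is handed in, with the robot touching nothing.
It also fails if it takes over 54 s, if anything falls off the work surface, if the arm or the gripper's body presses on something with over 40 N, if the wrist force passes 120 N, or if a joint passes its speed limit or range.

ROBOT

A 7-joint arm with a two-finger parallel gripper is mounted at the origin on the work surface. World frame = base frame: x ahead of the robot, y to its left, z up, the work surface at z = 0. Lengths are in mm, angles in rad, forces in N, time in s.
With the tool pointing down it reaches from about 400 to 850 mm from the base axis. Payload 4.5 kg.
Tool frame: the origin (TCP) lies midway between the tips of the shut fingers; the grasp point (between the pads) lies behind it (manip.grip_depth is the y of the grasp point in the tool frame, in mm); y points along the fingers, x is the direction in which the jaws open and shut, and the axes are right-handed (so a half turn about y gives the same grasp; the last joint's range is limited). The gripper opens to 85 mm and grips with 20 to 120 N. Pads are 22 mm wide; open, the fingers measure 114 mm over their backs; the gripper's body (76 mm by 85 mm) begins 54 mm behind the grasp point. The pads swing forward as they close: fully open they stand 13 mm farther back than shut.
Start: joints at [0.034, 0.689, -0.195, 1.565, 0.157, 0.902, -0.215], TCP at [625.023, 0.026, 231.317] pointing down, gripper open.
Joint ranges: [-3.01, 3.01], [-0.46, 2.08], [-1.47, 1.51], [0.13, 2.56], [-1, 4.14], [0.04, 2.09], [-2.66, 2.66]. Speed limits (rad/s): [2.57, 2.57, 3.14, 3.14, 3.14, 3.14, 3.14].

INTERFACE

Orientations are given as a unit quaternion [x, y, z, w].
In Python, from plant import manip gives the robot as it stands. The module is installed in compiled form; this text tells all that it offers.
- The arm moves only by the shell command python3 -m handwheel 'ROWS' [FORCE]. ROWS is JSON, a list of rows, each a list of 7 numbers: the shift along the tool's x, y, z in m, then the turn, a rotation vector about the tool's x, y, z in rad, then the finger opening in m, from 0 to 0.0854. A call has exactly 10 rows; each row shifts and turns the commanded pose from where the row before left it, along the tool's axes as they then stand; what a row does not reach is not made up. A row lasts 1/10 s, in which the tool goes at most 50 mm and 8.59 degrees, less where a joint would pass 70% of its speed; a pose out of reach is approached as far as the arm can. A call is refused whole if a number of a shift passes 0.05 or a number of a turn 0.15, either way. A call with a gripper value outside its range is refused whole. The fingers move at their own pace and stop on an object; FORCE is the grip in N (left out, the last holds). Time passes only in rows, so rows that do not move let the fingers close, or fill a call up. It gives the time, the measured TCP pose, the force and the opening at its end, in the units of the state.
- manip.get_obs(): the state, without advancing time (a new reading comes with each control period).
- manip.capture(name): name is "scene" or "side" or "wrist"; returns a dict with "pixels" (384x512x3 uint8, red, green, blue), "K" (3x3 intrinsics, pixels), "dist" ([k1, k2, p1, p2, k3] as OpenCV has them; the pictures are not rectified), "xyz" and "orientation" of the camera in the world. Camera axes: x right, y down, z forward; pixel columns grow to the right and rows downward; lengths in mm; the calibration is good to about 2 mm. A picture is of the moment at which its call begins. There is no depth.
- manip.sign_off(): hands the job in, once; it reports no verdict.
The state is a dict: "clock": time; "joints": joint angles; "qvel": joint speeds; "tau": joint torques, N m; "tcp_pos": TCP position; "eef_rot": TCP orientation; "ft_force": force on the tool from outside, world axes, zero at the start; "torque": the same for the moment, N m; "finger_gap": finger opening in mm.
Only numpy, scipy, OpenCV 4.12 (cv2) and the standard library are available. Lean on these libraries where they do the work, as an engineer would, in place of code of your own. Each camera call takes 0.05 s, during which the arm holds its last target.

## Working session

There is one attempt and no reset: what is moved stays moved. The work goes in short steps, Python scripts to look and compute and a shell command to move; the robot and the scene stay as the last step left them, time stands still between calls to the robot, and variables do not carry over. Pictures are saved under pics/ and viewed, and the job is handed in when it is done.

```bash
mkdir -p pics; cat > h.py <<'E'
from plant import manip
import numpy as np, cv2, json
from scipy.spatial.transform import Rotation as R
def save(name,fn):
    c=manip.capture(name); cv2.imwrite(f'pics/{fn}.png',c['pixels'][:,:,::-1])
    json.dump({k:np.asarray(c[k]).tolist() for k in ['K','dist','xyz','orientation']},open(f'pics/{fn}.json','w')); return c
def cam(fn): return {k:np.array(v) for k,v in json.load(open(f'pics/{fn}.json')).items()}
def px2w(c,uv,z):
    n=cv2.undistortPoints(np.array(uv,float).reshape(-1,1,2),c['K'],c['dist']).reshape(-1,2)
    d=R.from_quat(c['orientation']).apply(np.c_[n,np.ones(len(n))]); z=np.broadcast_to(z,len(n))
    return c['xyz']+d*((z-c['xyz'][2])/d[:,2])[:,None]
def w2px(c,P):
    r=R.from_quat(c['orientation']).inv(); P=np.atleast_2d(P)
    rv=r.as_rotvec(); t=-r.apply(c['xyz'])
    return cv2.projectPoints(np.array(P,float),rv,t,c['K'],c['dist'])[0].reshape(-1,2)
def crop(fn,x0,y0,x1,y1,s,out):
    im=cv2.imread(f'pics/{fn}.png')[y0:y1,x0:x1]; cv2.imwrite(f'pics/{out}.png',cv2.resize(im,None,fx=s,fy=s,interpolation=cv2.INTER_CUBIC))
E
python3 - <<'E'
from h import *
o=manip.get_obs(); print(o, manip.grip_depth)
for n in ['scene','side','wrist']:
    c=save(n,n+'0'); print(n,c['xyz'],R.from_quat(c['orientation']).as_matrix().round(2).tolist())
E
```

```text
{'clock': 0.0, 'joints': array([ 0.03376903,  0.69002435, -0.19456459,  1.56638103,  0.15728189,
        0.90249568, -0.21513697]), 'qvel': array([ 2.93187216e-03, -1.65804342e-03,  3.52050371e-04, -1.71740392e-03,
        2.09844451e-03, -2.64322313e-03, -1.56352594e-05]), 'tau': array([ 1.13546095e-03, -5.39627159e+01, -1.26661520e+00, -1.58547074e+01,
        9.07521317e-03,  9.41080711e-03,  5.53111545e-05]), 'tcp_pos': array([6.24326126e+02, 3.24628003e-04, 2.30450287e+02]), 'eef_rot': array([ 7.07138367e-01, -6.37257966e-04, -7.15598762e-04, -7.07074545e-01]), 'ft_force': array([ 0.36308656, -0.31700999, -0.08983497]), 'torque': array([-0.02635463, -0.02480218,  0.00866552]), 'finger_gap': 85.42314315928141} -18.700000000000003
scene [1075.40604024 -481.78583202  571.48409602] [[0.76, 0.39, -0.51], [0.64, -0.43, 0.63], [0.02, -0.81, -0.58]]
side [ 432.41387984 -566.15857456  704.23012137] [[0.96, -0.2, 0.2], [-0.28, -0.67, 0.69], [-0.0, -0.71, -0.7]]
wrist [623.7757772   65.10977594 372.2594518 ] [[1.0, 0.0, -0.0], [-0.0, -0.96, -0.27], [-0.0, 0.27, -0.96]]
```

View pics/scene0.png

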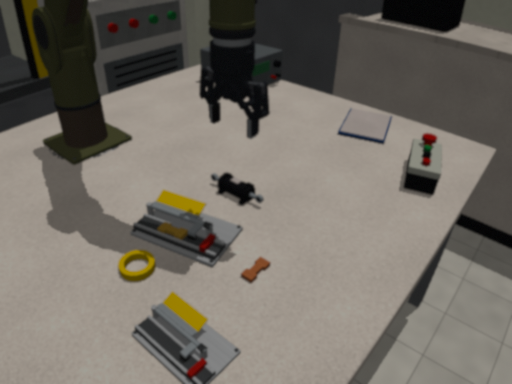

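View pics/side0.png

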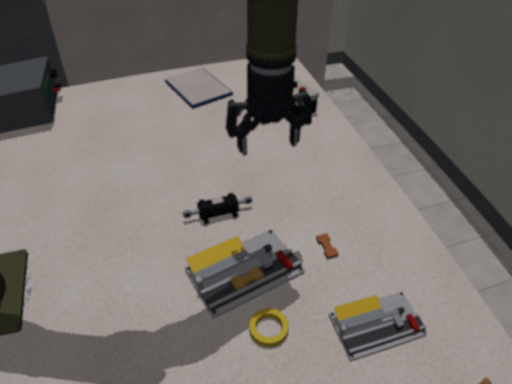

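View pics/wrist0.png

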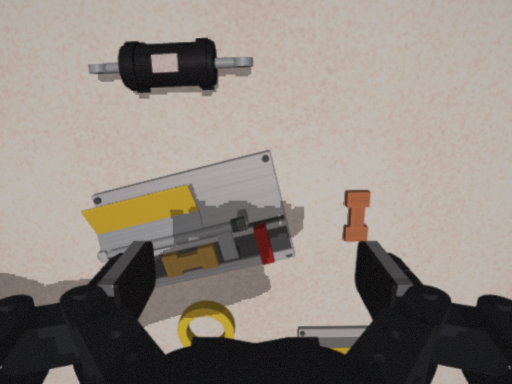

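```bash
python3 - <<'E'
from h import *
crop('wrist0',70,140,310,300,3.3,'w0c'); crop('side0',170,220,320,320,5,'s0c'); crop('scene0',120,180,250,270,6,'c0c')
E
```

```text
(no output)
```

View pics/w0c.png

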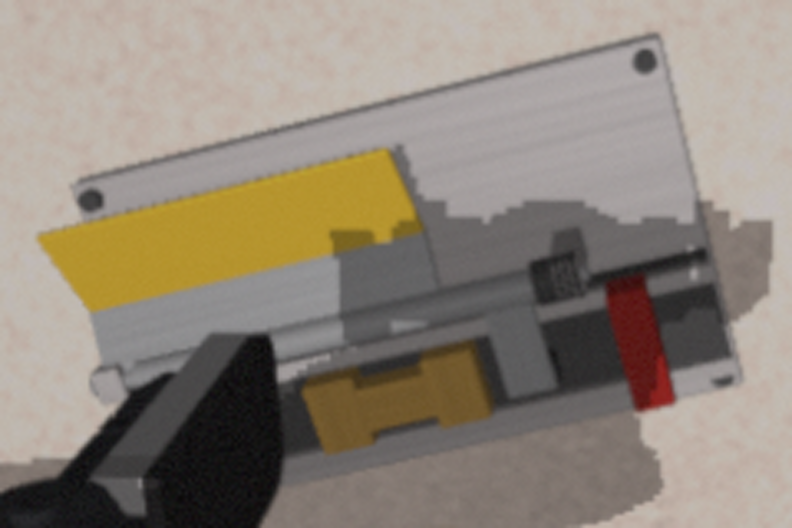

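View pics/s0c.png

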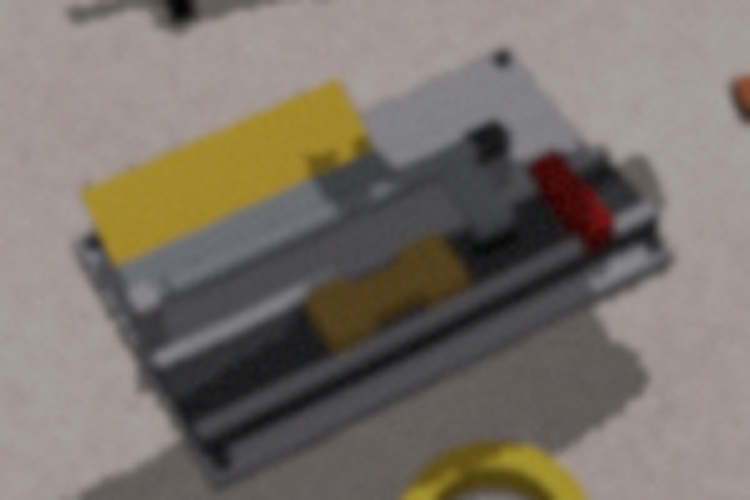

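View pics/c0c.png

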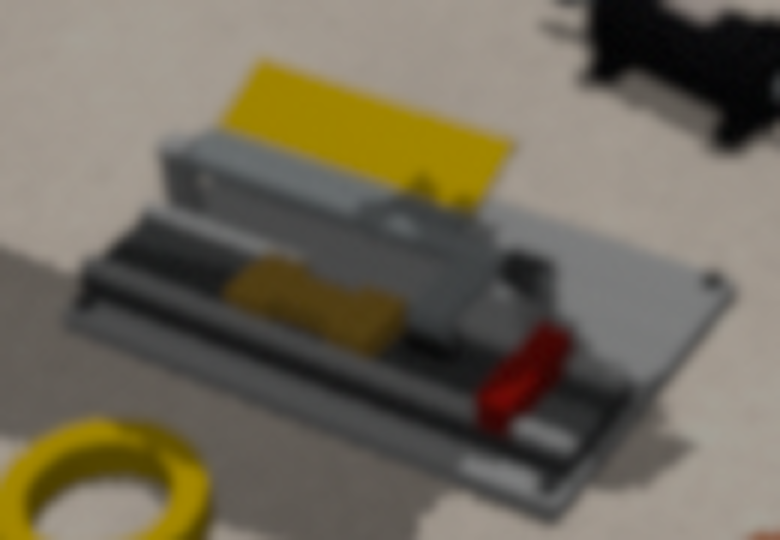

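```bash
cat > fit.py <<'E'
from h import *
from scipy.optimize import least_squares
C={n:cam(n+'0') for n in ['wrist','side','scene']}
f=lambda L,s,o:np.array(L)/s+np.array(o)
A=(-105,-65,10);B=(105,-65,10);Cc=(105,65,10);D=(-105,65,10)
obs={'wrist':([D,Cc,B],f([(75,182),(660,37),(740,382)],3.3,(70,140))),
'side':([Cc,B,A,D],f([(510,50),(672,262),(215,488),(75,245)],5,(170,220))),
'scene':([Cc,B,A],f([(735,293),(555,520),(65,322)],6,(120,180)))}
def J2W(p,P):
    P=np.atleast_2d(np.array(P,float)); return np.c_[R.from_rotvec([0,0,p[2]]).apply(P)[:,:2]+p[:2],P[:,2]]
if __name__=='__main__':
    def res(p,ns=list(obs)): return np.concatenate([(w2px(C[n],J2W(p,obs[n][0]))-obs[n][1]).ravel() for n in ns])
    for ns in (['wrist'],['side'],['scene'],list(obs)):
        s=least_squares(res,[550,0,0.2],args=(ns,)); print(ns,s.x.round(3),s.fun.round(1).tolist())
    p=s.x
    top=px2w(C['wrist'],f([(303,382),(472,343),(493,410),(328,453)],3.3,(70,140)),30)
    print(top.round(1).tolist()); d=top[:,:2]-p[:2]; print('jig',R.from_rotvec([0,0,-p[2]]).apply(np.c_[d,[0]*4]).round(1))
    top=px2w(C['side'],f([(308,290),(437,237),(468,276),(335,350)],5,(170,220)),30);d=top[:,:2]-p[:2]; print('jig side',R.from_rotvec([0,0,-p[2]]).apply(np.c_[d,[0]*4]).round(1))
    # other objects
    print('tape',px2w(C['wrist'],[(206,327)],19), 'act',px2w(C['wrist'],[(170,64)],24),px2w(C['side'],[(269,327)],19))
E
python3 fit.py
```

```text
['wrist'] [ 5.54362e+02 -7.97240e+01  2.43000e-01] [-2.6, 0.1, 0.8, -0.8, 1.7, 1.3]
['side'] [ 5.52969e+02 -8.27510e+01  2.40000e-01] [0.1, -0.2, 1.5, -0.6, -0.7, 0.6, -0.9, -0.3]
['scene'] [ 5.59142e+02 -8.02600e+01  2.38000e-01] [1.2, -0.4, 0.1, 0.3, -1.3, -0.5]
['wrist', 'side', 'scene'] [ 5.54632e+02 -8.01930e+01  2.44000e-01] [-2.3, 0.6, 1.0, -0.4, 2.0, 1.6, 0.3, -1.2, 1.8, -2.0, 0.1, -0.6, -0.3, -1.3, -0.4, -1.5, -1.2, -0.9, -2.6, -1.2]
[[519.6, -106.3, 30.0], [577.5, -91.6, 30.0], [583.8, -116.4, 30.0], [526.1, -133.3, 30.0]]
jig [[-40.3 -16.9   0. ]
 [ 19.4 -16.6   0. ]
 [ 19.5 -42.2   0. ]
 [-40.5 -44.7   0. ]]
jig side [[-39.7 -17.6   0. ]
 [ 16.2 -20.9   0. ]
 [ 17.2 -43.1   0. ]
 [-43.8 -46.9   0. ]]
tape [[ 563.12902603 -208.78484121   19.        ]] act [[540.35988395  96.3710675   24.        ]] [[ 560.05287507 -221.65217706   19.        ]]
```

```bash
python3 -m handwheel '[[-0.0315,0.01,-0.0228,0,0,0,0.056],[-0.0315,0.01,-0.0228,0,0,0,0.056],[-0.0315,0.01,-0.0228,0,0,0,0.056],[-0.0315,0.01,-0.0228,0,0,0,0.056],[0,0,0,0,0.1474,0,0.056],[0,0,0,0,0.1474,0,0.056],[0,0,0,0,0.1474,0,0.056],[0,0,0,0,0.1474,0,0.056],[0,0,0,0,0.1474,0,0.056],[0,0,0,0,0.1474,0,0.056]]'
python3 -m handwheel '[[0,0,0,0,0.1474,0,0.056],[0,0,0,0,0.1474,0,0.056],[0,0,0,0,0.1474,0,0.056],[0,0,0,0,0,0,0.056],[0,0,0,0,0,0,0.056],[0,0,0,0,0,0,0.056],[0,0,0,0,0,0,0.056],[0,0,0,0,0,0,0.056],[0,0,0,0,0,0,0.056],[0,0,0,0,0,0,0.056]]'
cat > st.py <<'E'
from h import *
P=np.array([554.6,-80.2,0.244])
def st():
    o=manip.get_obs(); r=R.from_quat(o['eef_rot']); d=o['tcp_pos']-np.array([P[0],P[1],0])
    j=R.from_rotvec([0,0,-P[2]])
    print('t',o['clock'],'tcp jig',j.apply(d).round(2),'axes jig',(j*r).as_matrix().round(3).tolist(),'F jig',j.apply(o['ft_force']).round(2),'gap',round(o['finger_gap'],1), 'q',o['joints'].round(2))
if __name__=='__main__': st()
E
python3 st.py
python3 -c "
from h import *
for n in ['scene','side','wrist']: save(n,n+'1')
crop('scene1',100,120,270,270,4.5,'c1c'); crop('side1',160,180,330,330,4.5,'s1c')"
```

```text
clock: 1.15
tcp_pos: [498.9, -91.1, 191.2]
eef_rot: [-0.638, 0.305, -0.304, 0.638]
ft_force: [0.3, -0.7, 0.4]
finger_gap: 56.4
clock: 2.15
tcp_pos: [499.0, -91.2, 191.3]
eef_rot: [-0.557, 0.435, -0.435, 0.557]
ft_force: [-0.9, -0.2, -0.8]
finger_gap: 56.0
t 2.15 tcp jig [-56.61   2.73 191.31] axes jig [[0.0, 0.0, 1.0], [-1.0, 0.0, 0.0], [-0.0, -1.0, 0.0]] F jig [-0.93 -0.02 -0.79] gap 56.0 q [-0.03  0.61  0.19  1.97 -0.2   0.58 -1.03]
```

View pics/wrist1.png

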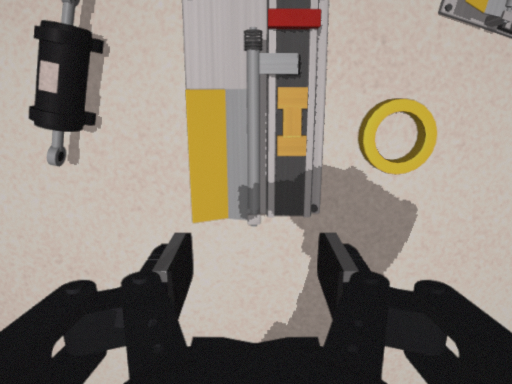

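View pics/s1c.png

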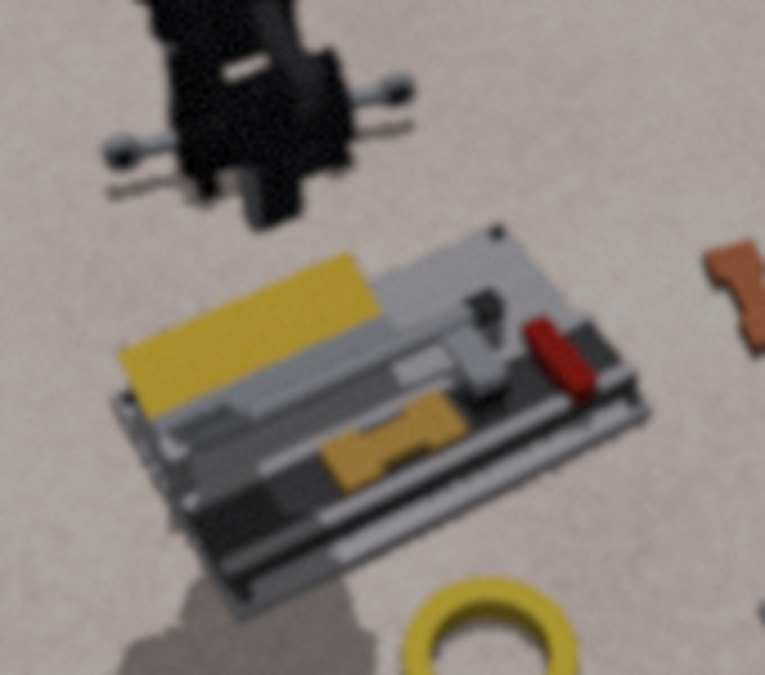

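View pics/c1c.png

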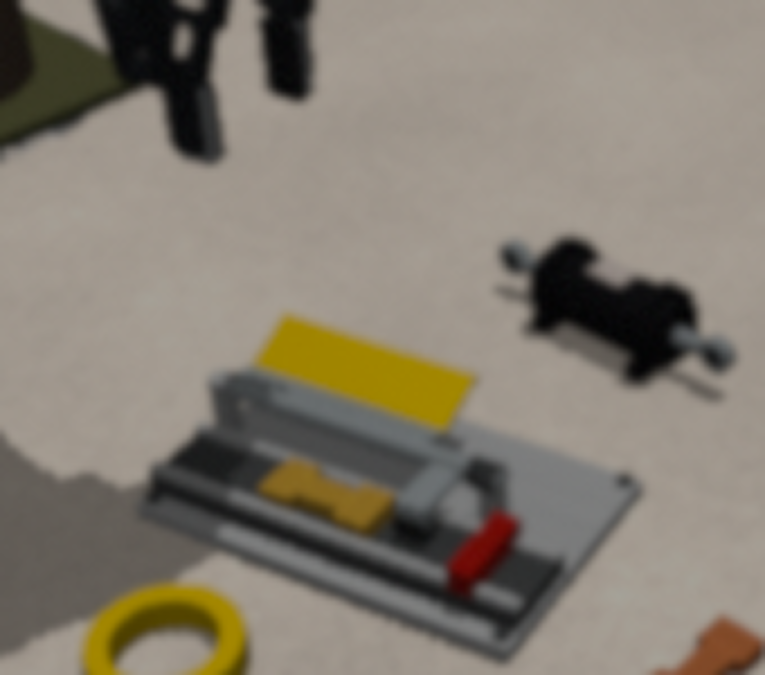

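```bash
python3 -c "
from h import *
crop('wrist1',170,0,350,240,2.5,'w1c'); crop('wrist1',90,210,410,384,2.5,'w1f')"
```

```text
(no output)
```

View pics/w1c.png

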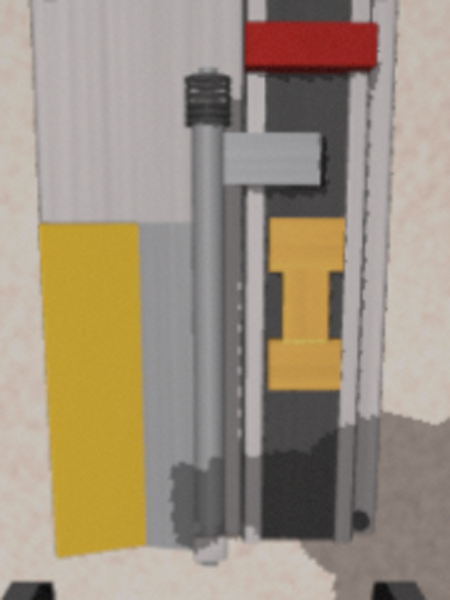

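View pics/w1f.png

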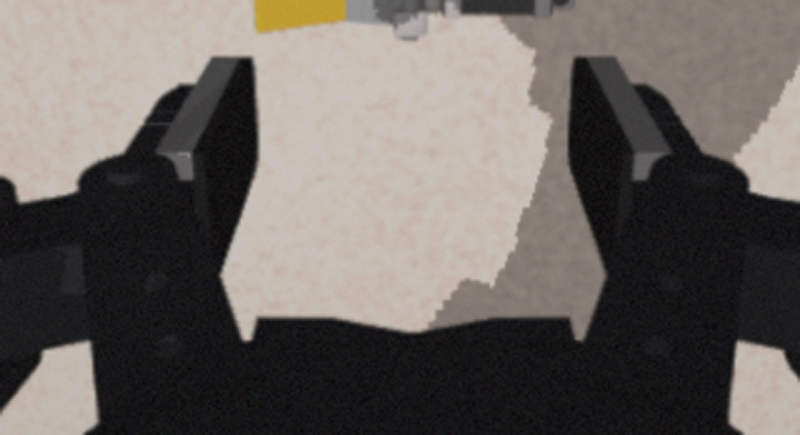

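```bash
cat > m1.py <<'E'
from h import *
from st import P
c=cam('wrist1')
def mj(L,z,s=2.5,o=(170,0)):
    W=px2w(c,np.array(L)/s+np.array(o),z); W[:,:2]-=P[:2]; return R.from_rotvec([0,0,-P[2]]).apply(W).round(1).tolist()
print('floor mouth L/R (-103,-17.5/-46.5)',mj([(262,538),(336,540)],20))
print('floor edges upper',mj([(268,200),(346,200)],20))
print('stop base front L/R x67',mj([(246,66),(377,69)],34))
print('coupon top corners',mj([(268,388),(341,389),(270,218),(344,218)],30))
print('bar inner edge, (−100,~20),(17,~20)',mj([(143,548),(139,223)],34))
print('plate corners right edge',mj([(374,535)],10))
print('tips inner f', px2w(c,np.array([(253,57),(575,57),(213,57),(615,57)])/2.5+np.array([90,210]),186))
E
python3 m1.py
```

```text
floor mouth L/R (-103,-17.5/-46.5) [[-103.0, -18.6, 20.0], [-103.9, -47.7, 20.0]]
floor edges upper [[23.7, -18.8, 20.0], [23.8, -46.5, 20.0]]
stop base front L/R x67 [[65.6, -10.1, 34.0], [65.0, -53.3, 34.0]]
coupon top corners [[-42.1, -19.2, 30.0], [-42.4, -45.7, 30.0], [17.2, -19.0, 30.0], [17.3, -44.5, 30.0]]
bar inner edge, (−100,~20),(17,~20) [[-102.0, 26.9, 34.0], [15.5, 25.9, 34.0]]
plate corners right edge [[-105.4, -64.6, 10.0]]
tips inner f [[ 496.35629511  -62.89103161  186.        ]
 [ 510.91122195 -121.38942028  186.        ]
 [ 494.50820576  -55.58482492  186.        ]
 [ 512.70442461 -128.71823688  186.        ]]
```

```bash
sed -i 's/554.6,-80.2/553.8,-81.0/' st.py; python3 -m handwheel '[[0,0.01,-0.0025,0,0,0,0.063],[0,0.02,-0.0025,0,0,0,0.063],[0,0.02,0,0,0,0,0.063],[0,0.02,0,0,0,0,0.063],[0,0.02,0,0,0,0,0.063],[0,0.02,0,0,0,0,0.063],[0,0.011,0,0,0,0,0.063],[0,0,0,0,0,0,0.063],[0,0,0,0,0,0,0.063],[0,0,0,0,0,0,0.063]]'
python3 st.py
python3 -c "
from h import *
for n in ['scene','side','wrist']: save(n,n+'2')
crop('scene2',110,130,250,270,5,'c2c'); crop('side2',170,180,320,330,5,'s2c')"
```

```text
clock: 3.3
tcp_pos: [494.8, -92.5, 71.1]
eef_rot: [-0.557, 0.435, -0.436, 0.557]
ft_force: [-0.7, 0.4, -0.7]
finger_gap: 62.9
t 3.3 tcp jig [-60.09   3.06  71.06] axes jig [[0.0, 0.001, 1.0], [-1.0, -0.001, 0.0], [0.001, -1.0, 0.001]] F jig [-0.61  0.55 -0.73] gap 62.9 q [ 0.04  0.81  0.09  2.06 -0.25  0.28 -0.98]
```

View pics/wrist2.png

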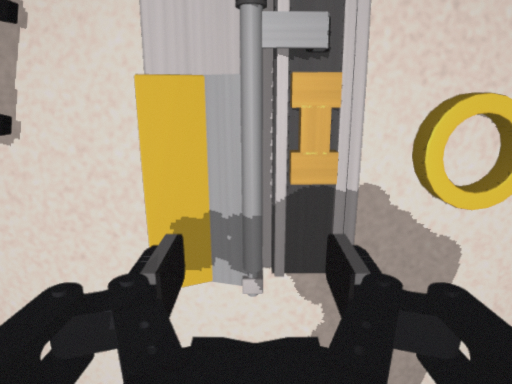

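View pics/c2c.png

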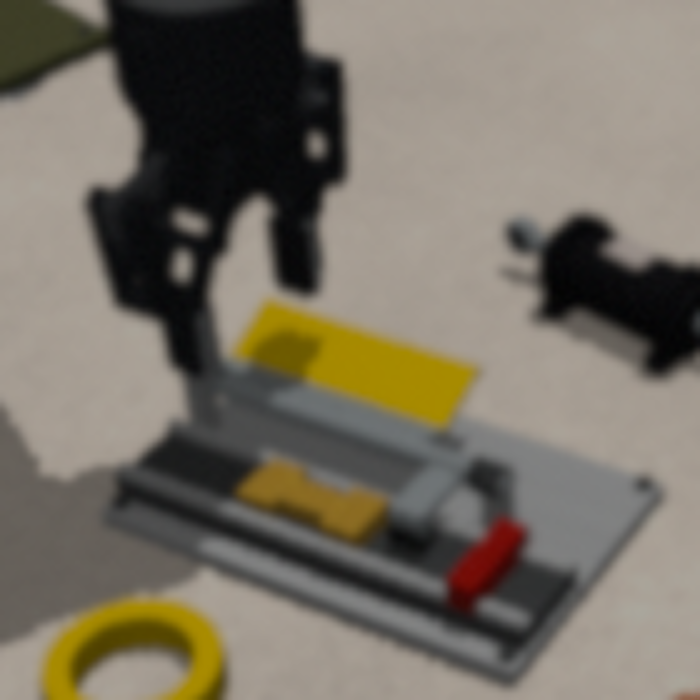

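View pics/s2c.png

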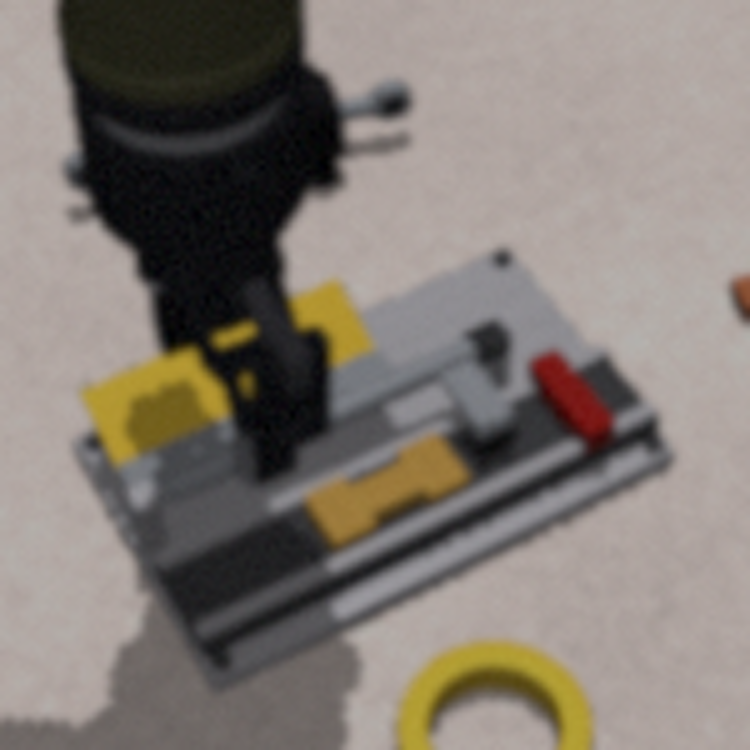

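```bash
python3 - <<'E'
from h import *
from st import P
crop('wrist2',120,200,400,320,2.8,'w2f')
c=cam('wrist2')
def W(L): 
    L=np.array(L,float); r=R.from_rotvec([0,0,P[2]]).apply(L); r[:,:2]+=P[:2]; return r
for z in (71,75,79):
    for x in (-49,-55): print(z,x,((w2px(c,W([(x,38,z),(x,-32,z)]))-[120,200])*2.8).round(0).tolist())
E
```

```text
71 -49 [[149.0, 65.0], [587.0, 65.0]]
71 -55 [[152.0, 99.0], [584.0, 99.0]]
75 -49 [[143.0, 74.0], [592.0, 74.0]]
75 -55 [[146.0, 109.0], [590.0, 109.0]]
79 -49 [[137.0, 84.0], [598.0, 83.0]]
79 -55 [[140.0, 120.0], [595.0, 120.0]]
```

View pics/w2f.png

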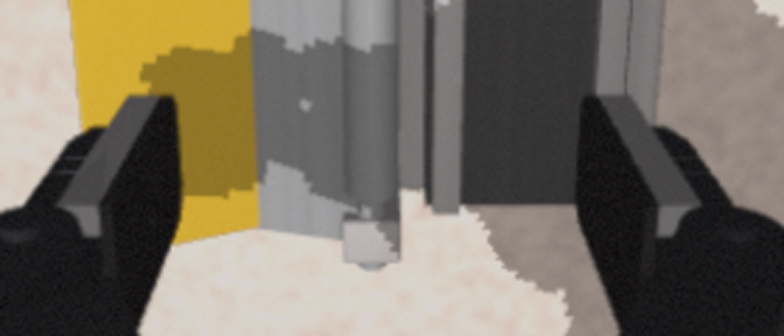

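```bash
python3 -m handwheel '[[-0.0015,0.01,0,0,0,0,0.063],[0,0.01,0,0,0,0,0.063],[0,0.006,0,0,0,0,0.063],[0,0.004,0,0,0,0,0.063],[0,0.004,0,0,0,0,0.063],[0,0.004,0,0,0,0,0.063],[0,0.003,0,0,0,0,0.063],[0,0.002,0,0,0,0,0.063],[0,0,0,0,0,0,0.063],[0,0,0,0,0,0,0.063]]'
python3 st.py
python3 -c "
from h import *
for n in ['scene','wrist']: save(n,n+'3')
crop('scene3',110,130,250,270,5,'c3c')"
```

```text
clock: 4.45
tcp_pos: [493.8, -91.3, 27.5]
eef_rot: [0.557, -0.435, 0.436, -0.557]
ft_force: [-0.8, -1.0, 3.2]
finger_gap: 62.9
t 4.45 tcp jig [-60.7    4.52  27.51] axes jig [[-0.0, 0.0, 1.0], [-1.0, -0.0, -0.0], [0.0, -1.0, 0.0]] F jig [-1.02 -0.82  3.15] gap 62.9 q [ 0.05  0.9   0.06  2.07 -0.26  0.18 -0.98]
```

View pics/wrist3.png

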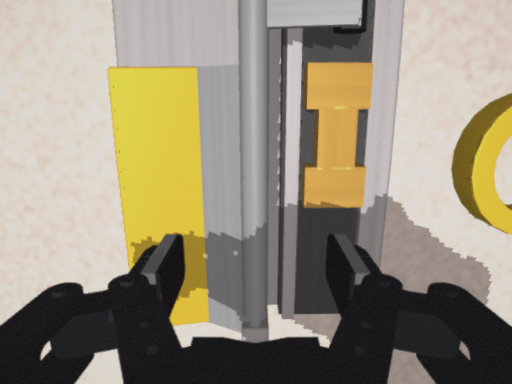

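View pics/c3c.png

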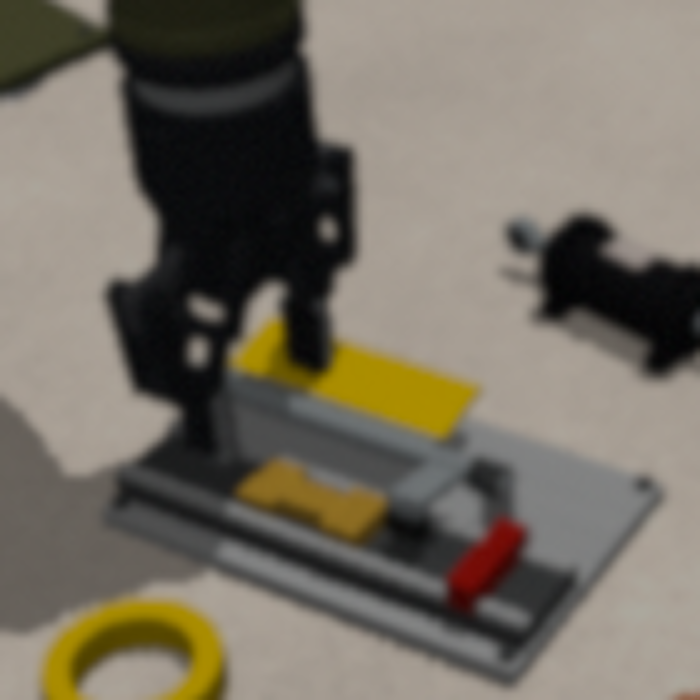

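```bash
python3 -m handwheel '[[0,0.001,0,0,0,0,0.063],[0,0.001,0,0,0,0,0.063],[0,0.001,0,0,0,0,0.063],[0,0.001,0,0,0,0,0.063],[0,0.001,0,0,0,0,0.063],[0,0,0,0,0,0,0.063],[0,0,0,0,0,0,0.063],[0,0,0,0,0,0,0.063],[0,0,0,0,0,0,0.063],[0,0,0,0,0,0,0.063]]'
python3 st.py
```

```text
clock: 5.55
tcp_pos: [494.1, -92.3, 22.5]
eef_rot: [0.557, -0.435, 0.436, -0.557]
ft_force: [-1.4, -4.3, 5.4]
finger_gap: 63.1
t 5.55 tcp jig [-60.68   3.45  22.51] axes jig [[-0.001, 0.001, 1.0], [-1.0, -0.002, -0.001], [0.002, -1.0, 0.001]] F jig [-2.38 -3.83  5.43] gap 63.1 q [ 0.06  0.91  0.06  2.07 -0.26  0.17 -0.97]
```

```bash
python3 -m handwheel '[[0,0.001,0,0,0,0,0.063],[0,0,0,0,0,0,0.063],[0,0,0,0,0,0,0.063],[0,0,0,0,0,0,0.063],[0,0,0,0,0,0,0.063],[0,0,0,0,0,0,0.063],[0,0,0,0,0,0,0.063],[0,0,0,0,0,0,0.063],[0,0,0,0,0,0,0.063],[0,0,0,0,0,0,0.063]]'
python3 st.py
python3 -m handwheel '[[0,0.001,0,0,0,0,0.063],[0,0,0,0,0,0,0.063],[0,0,0,0,0,0,0.063],[0,0,0,0,0,0,0.063],[0,0,0,0,0,0,0.063],[0,0,0,0,0,0,0.063],[0,0,0,0,0,0,0.063],[0,0,0,0,0,0,0.063],[0,0,0,0,0,0,0.063],[0,0,0,0,0,0,0.063]]'
python3 st.py
python3 -c "
from h import *
for n in ['scene','wrist']: save(n,n+'4')
crop('scene4',110,130,250,270,5,'c4c')"
```

```text
clock: 6.55
tcp_pos: [494.2, -92.6, 21.6]
eef_rot: [0.557, -0.435, 0.437, -0.557]
ft_force: [-0.2, -4.7, 6.1]
finger_gap: 63.0
t 6.55 tcp jig [-60.68   3.15  21.62] axes jig [[-0.001, 0.001, 1.0], [-1.0, -0.002, -0.001], [0.002, -1.0, 0.001]] F jig [-1.36 -4.49  6.09] gap 63.0 q [ 0.06  0.91  0.06  2.07 -0.26  0.17 -0.97]
clock: 7.55
tcp_pos: [494.2, -93.0, 20.7]
eef_rot: [0.557, -0.435, 0.437, -0.556]
ft_force: [-1.5, -6.9, 8.4]
finger_gap: 62.8
t 7.55 tcp jig [-60.7    2.8   20.71] axes jig [[-0.002, 0.001, 1.0], [-1.0, -0.003, -0.002], [0.003, -1.0, 0.001]] F jig [-3.15 -6.34  8.39] gap 62.8 q [ 0.06  0.91  0.06  2.07 -0.26  0.16 -0.97]
```

View pics/wrist4.png

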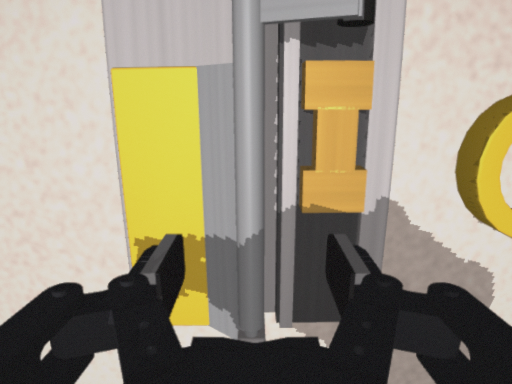

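View pics/c4c.png

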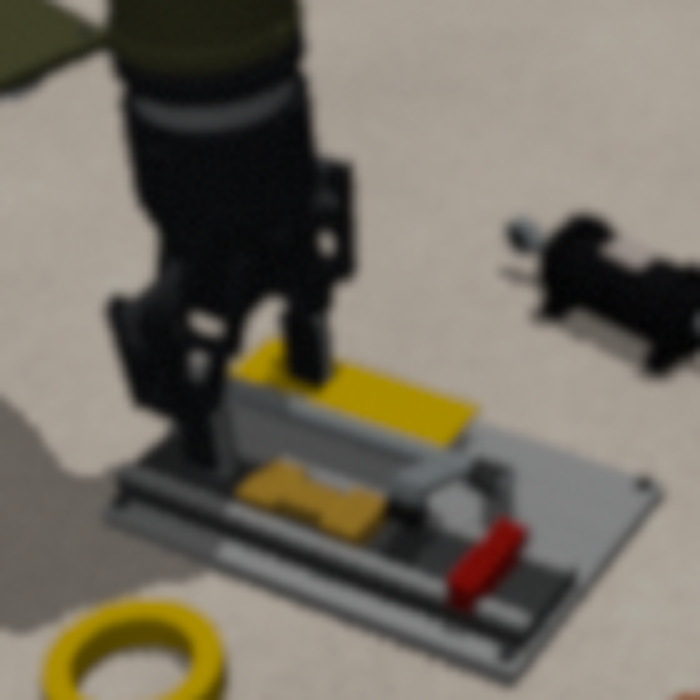

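```bash
python3 -m handwheel '[[0.001,0.0005,0,0,0,0,0.063],[0,0.0005,0,0,0,0,0.063],[0,0,0,0,0,0,0.063],[0,0,0,0,0,0,0.063],[0,0,0.002,0,0,0,0.063],[0,0,0.003,0,0,0,0.063],[0,0,0.003,0,0,0,0.063],[0,0,0,0,0,0,0.063],[0,0,0,0,0,0,0.063],[0,0,0,0,0,0,0.063]]'
python3 st.py
python3 -c "
from h import *
for n in ['scene','wrist']: save(n,n+'5')
crop('scene5',110,130,250,270,5,'c5c')"
```

```text
clock: 8.65
tcp_pos: [496.0, -92.1, 19.7]
eef_rot: [0.559, -0.438, 0.433, -0.554]
ft_force: [-9.9, -7.6, 16.8]
finger_gap: 63.0
t 8.65 tcp jig [-58.74   3.15  19.72] axes jig [[-0.002, -0.01, 1.0], [-1.0, 0.001, -0.002], [-0.001, -1.0, -0.01]] F jig [-11.4   -5.    16.81] gap 63.0 q [ 0.05  0.91  0.06  2.06 -0.26  0.19 -0.98]
```

View pics/wrist5.png

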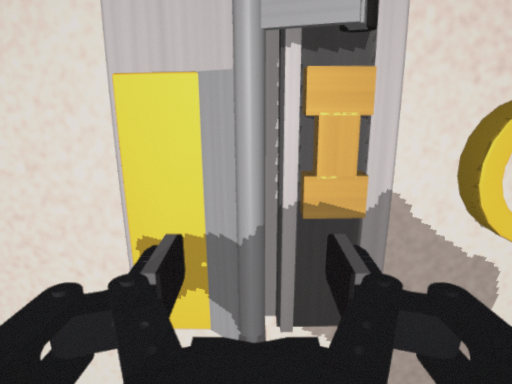

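View pics/c5c.png

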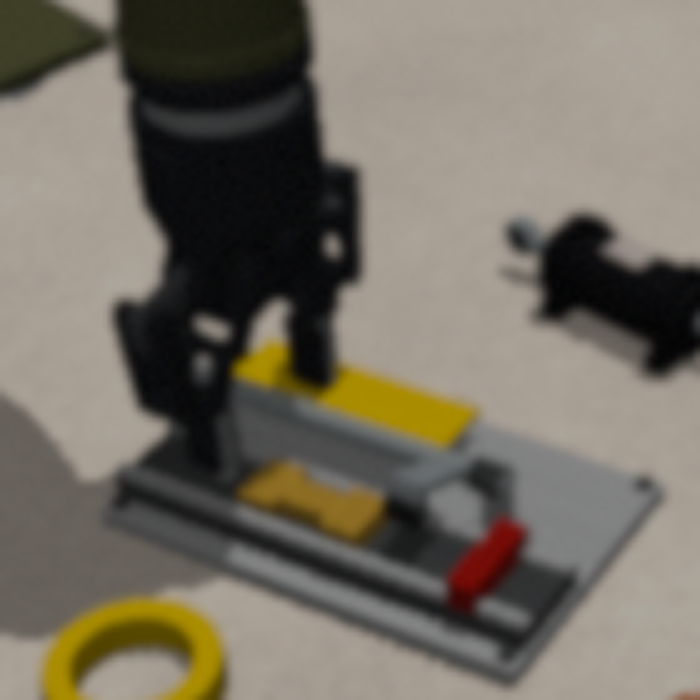

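```bash
python3 -m handwheel '[[0,-0.001,0,0,0,0,0.063],[0,0,0.002,0,0,0,0.063],[0,0,0.003,0,0,0,0.063],[0,0,0.003,0,0,0,0.063],[0,0,0.003,0,0,0,0.063],[0,0,0.003,0,0,0,0.063],[0,0,0.003,0,0,0,0.063],[0,0,0.003,0,0,0,0.063],[0,0,0,0,0,0,0.063],[0,0,0,0,0,0,0.063]]'
python3 st.py
python3 -c "
from h import *
for n in ['scene','wrist']: save(n,n+'6')
crop('scene6',110,130,250,270,5,'c6c')"
```

```text
clock: 9.75
tcp_pos: [517.3, -84.5, 20.0]
eef_rot: [0.559, -0.438, 0.433, -0.556]
ft_force: [-6.8, -2.4, 7.8]
finger_gap: 63.2
t 9.75 tcp jig [-36.28   5.44  20.  ] axes jig [[0.001, -0.007, 1.0], [-1.0, 0.003, 0.001], [-0.003, -1.0, -0.007]] F jig [-7.2  -0.63  7.8 ] gap 63.2 q [ 0.03  0.92  0.08  2.   -0.27  0.24 -0.99]
```

View pics/wrist6.png

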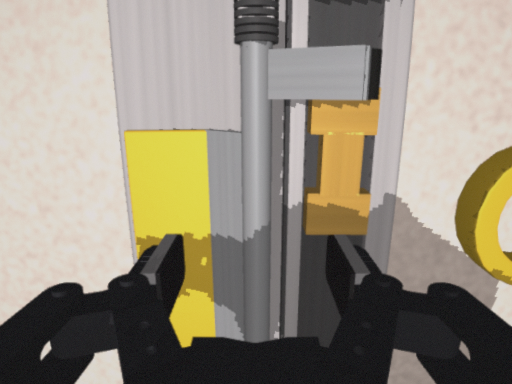

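View pics/c6c.png

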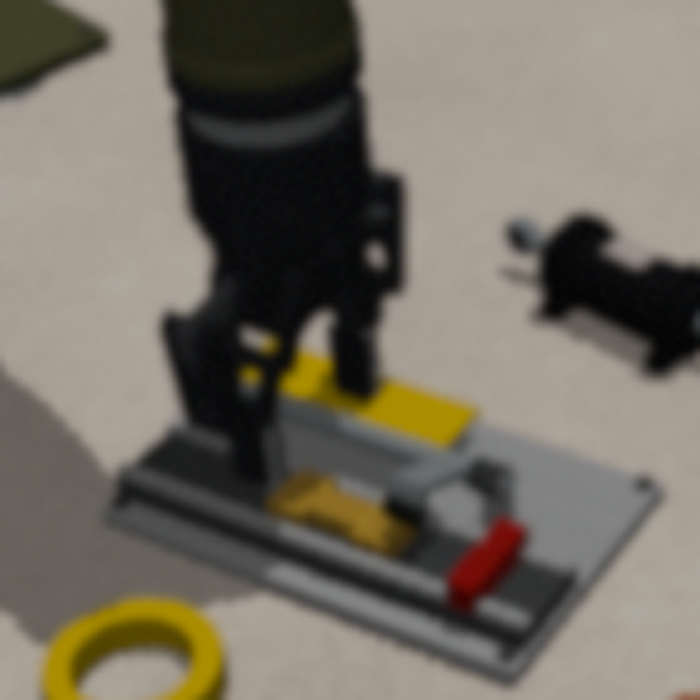

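```bash
cat > mc.py <<'E'
from h import *
from st import P
import sys
def mj(fn,L,z):
    W=px2w(cam(fn),L,z); W[:,:2]-=P[:2]; return R.from_rotvec([0,0,-P[2]]).apply(W).round(1).tolist()
E
python3 - <<'E'
from mc import *
crop('wrist6',270,20,410,290,2.2,'w6c')
print(mj('wrist5',[(303,218),(366,218)],30),mj('wrist6',[(306,234),(369,235)],30))
print('bar far edge',mj('wrist6',[(126,130),(207,130)],26))
E
```

```text
[[-41.2, -18.4, 30.0], [-41.4, -44.6, 30.0]] [[-26.0, -17.7, 30.0], [-26.5, -44.4, 30.0]]
bar far edge [[16.9, 55.3, 26.0], [16.7, 22.8, 26.0]]
```

View pics/w6c.png

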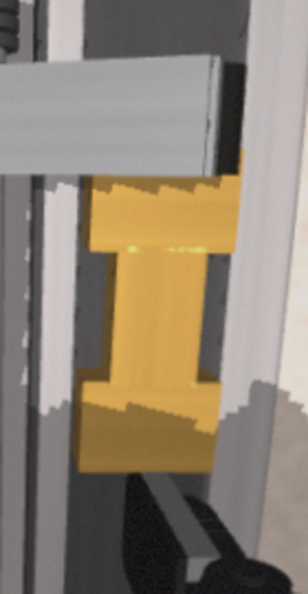

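```bash
python3 -m handwheel '[[0,0,0.003,0,0,0,0.063],[0.001,0,0.003,0,0,0,0.063],[0,0,0.003,0,0,0,0.063],[0,0,0.003,0,0,0,0.063],[0,0,0.003,0,0,0,0.063],[0,0,0.003,0,0,0,0.063],[0,0,0.003,0,0,0,0.063],[0,0,0.003,0,0,0,0.063],[0,0,0,0,0,0,0.063],[0,0,0,0,0,0,0.063]]'
python3 st.py
python3 -c "
from h import *
for n in ['scene','wrist','side']: save(n,n+'7')
crop('scene7',110,130,250,270,5,'c7c');crop('side7',170,180,320,330,5,'s7c')"
```

```text
clock: 10.85
tcp_pos: [540.2, -79.7, 19.9]
eef_rot: [0.559, -0.438, 0.432, -0.556]
ft_force: [-6.5, -2.1, 9.7]
finger_gap: 62.8
t 10.85 tcp jig [-12.92   4.58  19.95] axes jig [[0.001, -0.008, 1.0], [-1.0, 0.004, 0.001], [-0.004, -1.0, -0.008]] F jig [-6.77 -0.48  9.67] gap 62.8 q [ 0.01  0.93  0.1   1.93 -0.27  0.3  -1.  ]
```

View pics/wrist7.png

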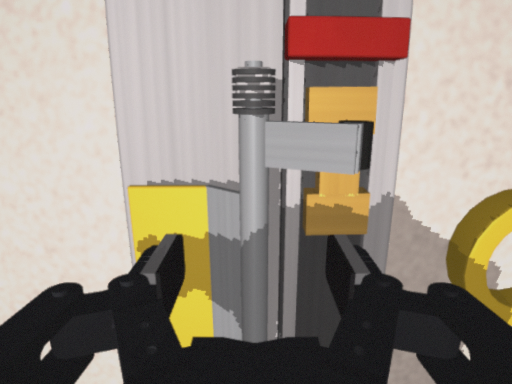

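View pics/c7c.png

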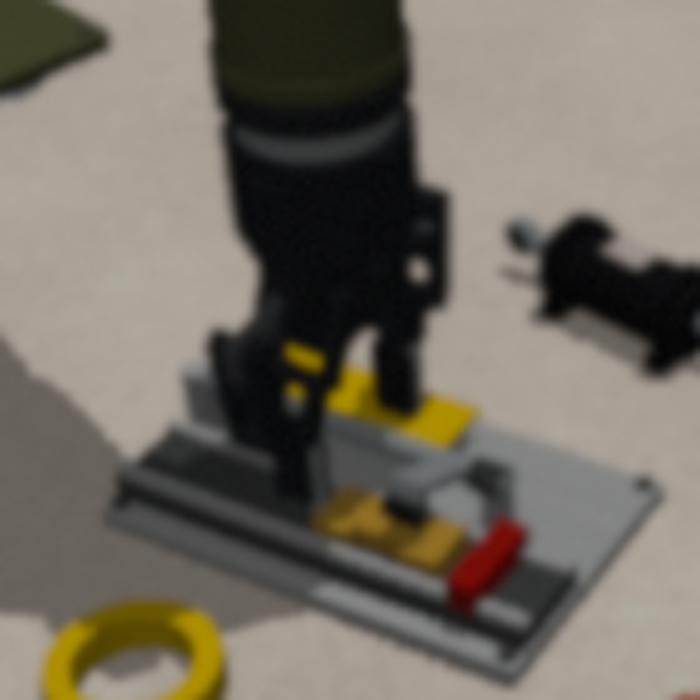

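```bash
python3 -m handwheel '[[0,0,0.002,0,0,0,0.063],[0,0,0.002,0,0,0,0.063],[0,0,0.002,0,0,0,0.063],[0,0,0.002,0,0,0,0.063],[0,0,0.001,0,0,0,0.063],[0,0,0.001,0,0,0,0.063],[0,0,0.001,0,0,0,0.063],[0,0,0.001,0,0,0,0.063],[0,0,0,0,0,0,0.063],[0,0,0,0,0,0,0.063]]'
python3 st.py
python3 -c "
from h import *
for n in ['scene','wrist','side']: save(n,n+'8')
crop('wrist8',220,20,420,260,2.5,'w8c')"
```

```text
clock: 12.0
tcp_pos: [550.0, -77.3, 19.9]
eef_rot: [0.559, -0.439, 0.432, -0.555]
ft_force: [-10.1, -3.0, 14.0]
finger_gap: 62.9
t 12.0 tcp jig [-2.79  4.48 19.94] axes jig [[0.0, -0.012, 1.0], [-1.0, 0.004, 0.0], [-0.004, -1.0, -0.012]] F jig [-10.57  -0.48  13.95] gap 62.9 q [-0.    0.94  0.1   1.9  -0.27  0.32 -1.01]
```

View pics/w8c.png

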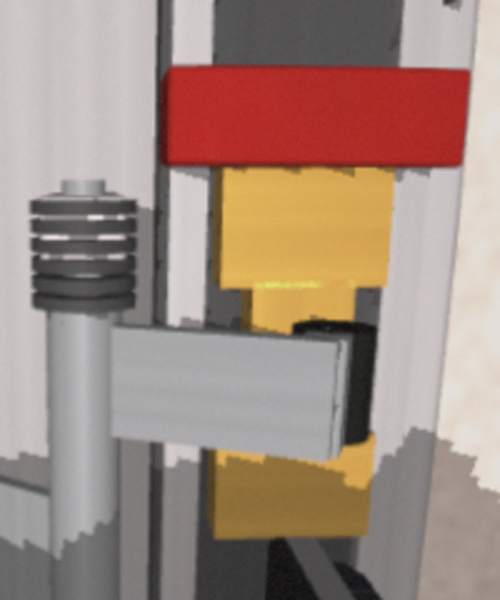

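```bash
python3 -m handwheel '[[0,-0.0005,0.001,0,0,0,0.063],[0,0,0.001,0,0,0,0.063],[0,0,0.001,0,0,0,0.063],[0,0,0.001,0,0,0,0.063],[0,0,0,0,0,0,0.063],[0,0,0,0,0,0,0.063],[0,0,0,0,0,0,0.063],[0,0,0,0,0,0,0.063],[0,0,0,0,0,0,0.063],[0,0,0,0,0,0,0.063]]'
python3 st.py
python3 -c "
from mc import *
print(mj('wrist8',np.array([(213,538),(366,537)])/2.5+[220,20],30))
for n in ['scene','wrist','side']: save(n,n+'9')
crop('wrist9',220,20,420,260,2.5,'w9c')"
```

```text
clock: 13.15
tcp_pos: [550.3, -77.1, 19.9]
eef_rot: [0.561, -0.441, 0.43, -0.553]
ft_force: [-14.6, -3.6, 13.2]
finger_gap: 63.1
t 13.15 tcp jig [-2.45  4.61 19.91] axes jig [[-0.001, -0.018, 1.0], [-1.0, 0.006, -0.001], [-0.006, -1.0, -0.018]] F jig [-15.02   0.02  13.21] gap 63.1 q [-0.01  0.94  0.11  1.9  -0.27  0.34 -1.02]
[[7.0, -18.3, 30.0], [7.1, -44.1, 30.0]]
```

View pics/w9c.png

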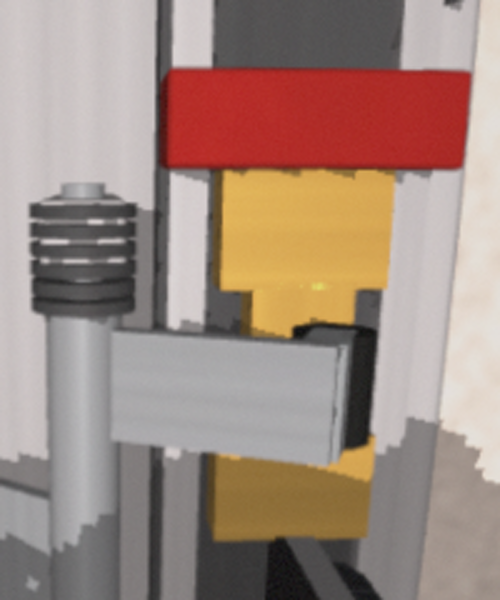

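```bash
python3 -m handwheel '[[0,0,-0.003,0,0,0,0.063],[0,0,-0.003,0,0,0,0.063],[0,0,-0.003,0,0,0,0.063],[0,0,-0.003,0,0,0,0.063],[0,0,-0.003,0,0,0,0.063],[0,0,-0.003,0,0,0,0.063],[0,0,-0.002,0,0,0,0.063],[0,0,0,0,0,0,0.063],[0,0,0,0,0,0,0.063],[0,0,0,0,0,0,0.063]]'
python3 st.py
python3 -c "
from mc import *
for n in ['wrist']: save(n,n+'10')
crop('wrist10',220,20,420,260,2.5,'w10c')"
```

```text
clock: 14.3
tcp_pos: [542.0, -81.6, 21.1]
eef_rot: [-0.557, 0.435, -0.436, 0.558]
ft_force: [3.6, 2.2, 5.3]
finger_gap: 62.9
t 14.3 tcp jig [-11.63   2.32  21.11] axes jig [[0.0, 0.002, 1.0], [-1.0, -0.001, 0.0], [0.001, -1.0, 0.002]] F jig [4.05 1.21 5.29] gap 62.9 q [ 0.01  0.93  0.09  1.94 -0.27  0.28 -1.  ]
```

View pics/w10c.png

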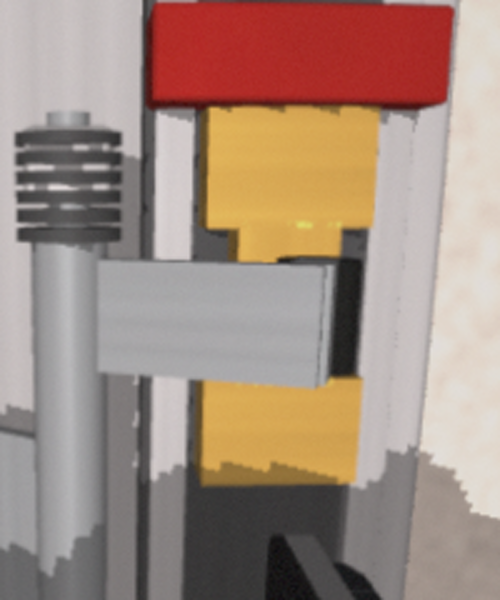

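```bash
python3 -m handwheel '[[0,-0.002,0,0,0,0,0.063],[0,-0.002,0,0,0,0,0.063],[0,-0.002,0,0,0,0,0.063],[0,-0.002,0,0,0,0,0.063],[0,-0.002,0,0,0,0,0.063],[0,-0.003,0,0,0,0,0.063],[0,-0.005,0,0,0,0,0.063],[0,-0.01,0,0,0,0,0.063],[0,-0.015,0,0,0,0,0.063],[0,-0.02,0,0,0,0,0.063]]'
python3 -m handwheel '[[0,-0.02,0,0,0,0,0.063],[0,-0.02,0,0,0,0,0.063],[0,-0.02,0,0,0,0,0.063],[0,-0.02,-0.01,0,0,0,0.063],[0,-0.02,-0.01,0,0,0,0.063],[0,0,-0.01,0,0,0,0.063],[0,0,-0.01,0,0,0,0.063],[0,0,0,0,0,0,0.063],[0,0,0,0,0,0,0.063],[0,0,0,0,0,0,0.063]]'
python3 st.py
python3 -c "
from mc import *
for n in ['scene','wrist','side']: save(n,n+'11')
crop('wrist11',170,0,350,240,2.5,'w11c');crop('scene11',110,130,250,270,5,'c11c')"
```

```text
clock: 15.35
tcp_pos: [540.3, -81.2, 84.4]
eef_rot: [0.557, -0.436, 0.435, -0.557]
ft_force: [0.0, -0.6, 1.0]
finger_gap: 63.2
clock: 16.35
tcp_pos: [502.3, -90.7, 183.2]
eef_rot: [0.557, -0.435, 0.435, -0.557]
ft_force: [1.0, 0.7, -0.2]
finger_gap: 62.9
t 16.35 tcp jig [-52.31   3.01 183.25] axes jig [[0.001, -0.0, 1.0], [-1.0, 0.0, 0.001], [-0.0, -1.0, -0.0]] F jig [ 1.17  0.43 -0.24] gap 62.9 q [-0.03  0.62  0.2   1.97 -0.21  0.57 -1.02]
```

View pics/wrist11.png

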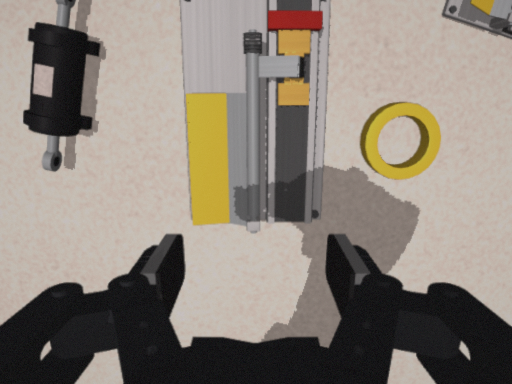

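View pics/c11c.png

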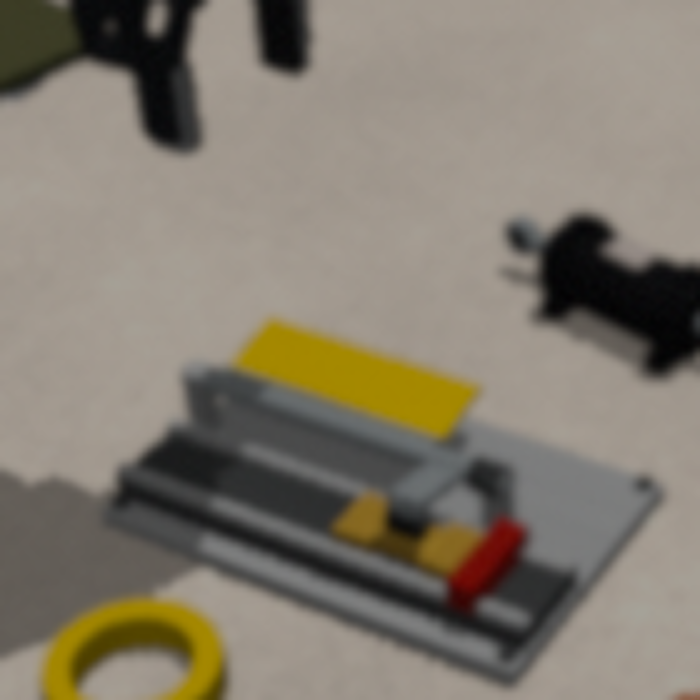

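View pics/w11c.png

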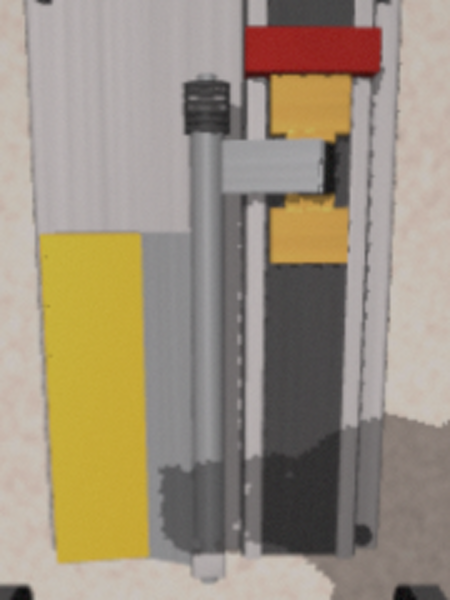

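```bash
python3 -c "
from mc import *
print(mj('wrist11',np.array([(271,264),(348,264)])/2.5+[170,0],30), mj('wrist11',np.array([(246,72),(378,74)])/2.5+[170,0],34))
print(manip.sign_off())"
```

```text
[[6.2, -18.7, 30.0], [6.3, -44.9, 30.0]] [[66.6, -9.5, 34.0], [66.3, -51.8, 34.0]]
the job is handed in; nothing more can be done
None
```

The coupon is home against the red stop with the clip closed on it, and I handed the job in after about 16.5 s of the 54 s allowed. I pressed the yellow bar down to its hard stop with one fingertip. With the other fingertip I pushed the coupon about 48 mm along the channel, under the raised clip. I then drew the pushing finger back about 9 mm before letting the bar rise, and moved clear.

**Seating:** At the end of the push, 4 mm more commanded motion moved the tool only 0.3 mm, while the push force rose from 10.6 to 15 N. The coupon's rear edge measured jig x = 7.0 mm, which is exactly the fully home position.

**After release:** The rear edge measured 6.2 mm. The stop's face read 0.5 mm short of its nominal position in the same picture, so I take the coupon to be home within camera accuracy (about 2 mm). The pictures show the coupon's front at the stop and the rubber foot over its waist.

**Limits and surroundings:** The highest tool force I read was about 21 N, against limits of 40 N on the arm or gripper body and 120 N at the wrist. The fingers never closed on the coupon. The actuator and tape roll showed no sign of having moved. I did not look at the spare coupon again at the end, but the arm never went near it.

**Disagreements:** The wrist camera placed the fingers about 2 mm to one side of where the arm reported them, and I corrected for that. Friction on the bar was high, so the finger stuck once on the bar and trailed its command by several mm.

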